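# Clip the gaping end of a re-glued phone shut

## Robot

A 6-joint arm with a two-finger parallel gripper is mounted at the origin on a cart in front of the work surface, level with it; the furniture and walls round the work are solid. World frame = base frame: x ahead of the robot, y to its left, z up, the work surface at z = 0. Lengths are in m, angles in rad, forces in N, time in s.
With the tool pointing down it reaches from about 0.275 to 0.875 m from the base axis. Payload 12.5 kg.
Tool frame: the origin (TCP) lies between the finger pads; the fingertips stand 25 mm ahead of it and the grasp point (between the pads) lies 6 mm ahead of it; x points along the fingers, y is the direction in which the jaws open and shut, and the axes are right-handed (so a half turn about x gives the same grasp; the last joint's range is limited). The gripper opens to 85 mm and grips with 20 to 120 N. Pads are 22 mm wide; open, the fingers measure 114 mm over their backs; the gripper's body (76 mm by 85 mm) begins 54 mm behind the grasp point. The pads swing forward as they close: fully open they stand 13 mm farther back than shut.
Start: joints at [1.041, 0.351, 1.652, -0, 1.139, -0.085], TCP at [0.237, 0.496, 0.256] pointing down, gripper open.
Joint ranges: [-2.75, 2.75], [-0.79, 2.1], [0.01, 2.65], [-1.57, 4.71], [0.07, 3.14], [-2.87, 2.87]. Speed limits (rad/s): [2.22, 2.22, 2.79, 3.14, 3.14, 3.14].

## Interface

Orientations are given as a rotation vector (axis times angle).
In Python, from cell import ctrl, get_image, job gives the robot as it stands. The module is installed in compiled form; this text tells all that it offers.
- The arm moves only by the tool jog_arm, never from a script. Its argument "rows" is a list that holds one entry, the list of rows, each a list of 5 numbers: the shift along the tool's x, y, z in mm, then the turn about the tool's x in degrees, then the opening in per cent of the stroke, from 0 (shut) to 100 (fully open). In form: [[[dx, dy, dz, spin, gripper], ...]]. A call has 1 to 5 rows; each row is the pose to reach, as a shift and turn from the pose measured when the call began, along the tool's axes at that moment; what a row does not reach only later rows make up. A row lasts 1/10 s, in which the tool goes at most 50 mm and 8.59 degrees, less where a joint would pass 70% of its speed; a pose out of reach is approached as far as the arm can. A call with a gripper value outside its range is refused whole. The fingers move at their own pace and stop on an object; "grip_force" is the grip in N (left out, the last holds). Time passes only in rows, so rows that repeat a pose let the fingers close. It gives the time, the measured TCP pose, the force and the opening at its end, in the units of the state.
- ctrl.get_obs(): the state, without advancing time (a new reading comes with each control period).
- get_image(name): name is "scene" or "top"; returns a dict with "image" (420x560x3 uint8, red, green, blue), "fx", "fy", "cx", "cy" (pixels), "xyz" and "orientation" of the camera in the world. Camera axes: x right, y up, looking along -z (the intrinsics and any distortion apply to the point x, -y, -z); pixel columns grow to the right and rows downward; lengths in m; the calibration is good to about 2 mm. A picture is of the moment at which its call begins. There is no depth.
- job.close_job(): hands the job in, once; it reports no verdict.
The state is a dict: "t": time; "qpos": joint angles; "dq": joint speeds; "effort": joint torques, N m; "ee_pos": TCP position; "ee_rot": TCP orientation; "contact_force": force on the tool from outside, world axes, zero at the start; "wrist_torque": the same for the moment, N m; "finger_gap": finger opening in m.
Only numpy, scipy, OpenCV 4.12 (cv2) and the standard library are available. Lean on these libraries where they do the work, as an engineer would, in place of code of your own. Each camera call takes 0.05 s, during which the arm holds its last target.

## Task

The phone in the curing stand has just had its back cover glued on, and the cover still gapes at the end that has no clip. Squeeze the spare red spring clip that lies on the bench open, bring it straight on to roughly the middle of that short end so that its jaws pinch the cover and the frame together with the seam shut, and let go. The phone must stay standing in its stand.

Things in the scene. Friction and masses are not known exactly. Their poses are not given: they have to be found in the camera images.
- clip_grip (a point): Spare red spring clip lying flat, like a clothes peg, 75 mm long, 22 mm high, 0.04 kg. Point midway between its two wings, 11 mm above its underside: squeeze here. x: along the clip to the jaws; y: the line the wings close along; z: up. Pivot pin 24 mm ahead, jaw tips 63 mm ahead, wing ends 11 mm behind. Wings are 45 mm wide overall here, 53 mm at their ends; fully squeezed parallel, 22 mm.
- clip_mouth (a point): Point midway between the spare clip's jaw pads (middle of the 11 mm long pads), 57 mm ahead of clip_grip, 11 mm above the underside; same axes. Fully squeezed, the jaws open evenly about the x axis, 32 mm at the tips and 26 mm at the back of the pads; the tips are then 59 mm and the pads' middle 54 mm ahead of clip_grip, and the throat takes an edge up to 25 mm back from the tips.
- clip_jaw (a joint): Angle of each jaw of the spare clip (rad): 0 shut and empty, 0.42 fully squeezed (wings at their stop), about 0.16 when shut on the phone (wings then 42 mm wide at their ends). Both halves move alike. Sprung shut: each wing takes about 4 N to start and 11 N at the stop.
- phone_end (a point): Centre of the free, unclipped short end of the phone, which stands on its long edge; 47 mm above the bench. x: out of the end, along the phone; y: out of the black back cover; z: up. Phone 140 mm long (x), 70 mm high (z), 13 mm thick when shut (y -6.5 to +6.5 mm: silver frame and screen on -y, 5 mm cover on +y). While it gapes, the cover stands 4.5 mm farther out on +y at this end. 0.3 kg, loose.
- cover (a joint): How far the back cover gapes (rad), hinged at its far, clipped end: 0 fully shut, 0.034 gaping 4.5 mm at the free end. The springy adhesive pushes it open; about 2.5 N at the free end hold it shut, less than the clip gives.
- stand: Grey curing stand, fixed: 12 mm base, low cheeks up to 38 mm, a stop behind the phone's far end. Origin on the bench under the phone's middle; axes as phone_end. The phone's last 35 mm at the free end overhang it: nothing below or beside them. Two clips like the spare one sit on the phone's top edge, over 80 mm back from the free end, up to 140 mm above the bench.

How it is judged:
At the end, for the whole second after the job is handed in: Clip alone on the free end: pads 4-32 mm in, within 24 mm of mid-height, 6 mm of mid-thickness, 0.4 rad of the phone's length; cover shut within 0.009 rad (1 mm); phone upright (0.12 rad) in its stand, not lifted over 6 mm or drawn out over 15 mm; at rest (value of joint cover below 0.009 rad and value of joint clip_jaw above 0.09 rad and x of clip_mouth in the frame of phone_end between -0.032 and -0.004 m and y of clip_mouth in the frame of phone_end between -0.006 and 0.006 m and z of clip_mouth in the frame of phone_end between -0.024 and 0.024 m and angle between the x axis of clip_mouth and the x axis of phone_end, either way round below 0.4 rad and angle between phone_end's own z axis and vertical below 0.12 rad and z of phone_end in the frame of stand below 0.053 m and x of phone_end in the frame of stand below 0.085 m and linear speed of clip below 0.03 m/s); the robot touches nothing.
It also fails if it takes over 38 s, if anything falls off the work surface, if the arm or the gripper's body presses on something with over 40 N, if the wrist force passes 120 N, or if a joint passes its speed limit or range.

## Working session

There is one attempt and no reset: what is moved stays moved. The work goes in short steps, Python scripts to look and compute and a tool call to move; the robot and the scene stay as the last step left them, time stands still between calls to the robot, and variables do not carry over. Pictures are saved under pics/ and viewed, and the job is handed in when it is done.

Besides the shell and the picture viewer there is one more tool, called after "Call:" in YAML: its name, and indented under it one key for each argument. jog_arm: Moves the arm, as the interface text tells. Its arguments: {"type":"object","properties":{"rows":{"type":"array"},"grip_force":{"type":"number"}},"required":["rows"]}

```bash
mkdir -p pics; ls; python3 - <<'E'
from cell import ctrl,get_image,job
import cv2
for n in("scene","top"):
    d=get_image(n);cv2.imwrite(f"pics/{n}0.png",d["image"][:,:,::-1]);print({k:v for k,v in d.items() if k!="image"})
print(ctrl.get_obs())
E
```

```text
pics
{'fx': 491.63284345538085, 'fy': 491.63284345538085, 'cx': 280.3352567219296, 'cy': 215.07475121462284, 'xyz': array([ 0.23138559, -0.6291773 ,  0.63423177]), 'orientation': array([ 0.83294383, -0.20378111, -0.42217944])}
{'fx': 528.1887544815174, 'fy': 528.1887544815174, 'cx': 285.2229989455155, 'cy': 212.93952360924476, 'xyz': array([ 0.35991452, -0.08107577,  1.11573746]), 'orientation': array([ 0.13278511, -0.11350163, -1.57251378])}
{'t': 0.1, 'qpos': array([ 1.04139849e+00,  3.51188617e-01,  1.65236311e+00,  2.24734339e-05,
        1.13910882e+00, -8.45743773e-02]), 'dq': array([ 0.0015973 , -0.00085424, -0.00121475,  0.00113836,  0.00124341,
       -0.00050571]), 'effort': array([-2.12879168e-04, -5.06838048e+01, -2.91878432e+01, -1.90278779e-04,
        2.64677736e-03,  6.04359161e-05]), 'ee_pos': array([0.23648447, 0.49625846, 0.25580767]), 'ee_rot': array([ 0.34806513,  1.54284309, -0.34966532]), 'contact_force': array([ 0.08048909,  0.17592868, -0.03570259]), 'wrist_torque': array([ 0.00942046,  0.00829667, -0.0018431 ]), 'finger_gap': 0.08547722473305462}
```

View pics/scene0.png

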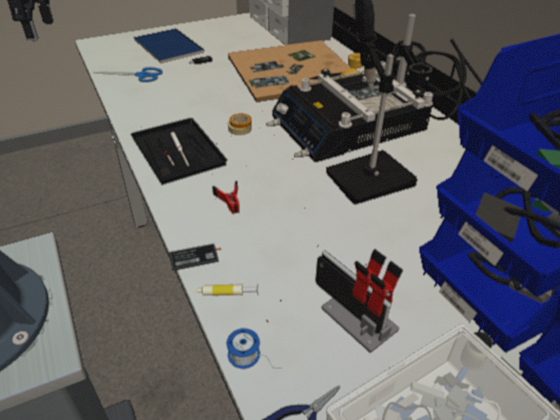

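View pics/top0.png

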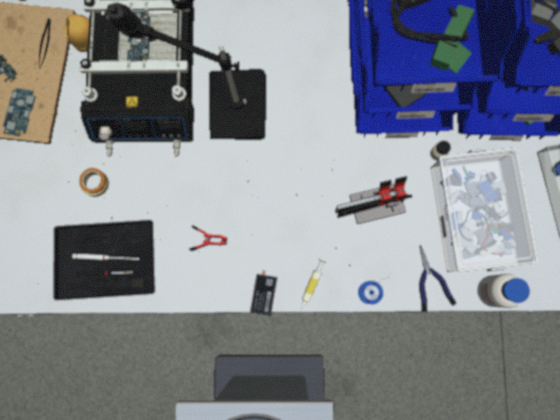

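```bash
python3 - <<'E'
import cv2,numpy as np
t=cv2.imread("pics/top0.png");s=cv2.imread("pics/scene0.png")
z=lambda a:cv2.resize(a,(400,300),interpolation=cv2.INTER_CUBIC)
o=np.vstack([np.hstack([z(t[217:262,178:238]),z(t[165:240,325:425])]),np.hstack([z(s[175:220,200:260]),z(s[240:360,300:460])])])
cv2.imwrite("pics/zoom0.png",o)
E
```

```text
(no output)
```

View pics/zoom0.png

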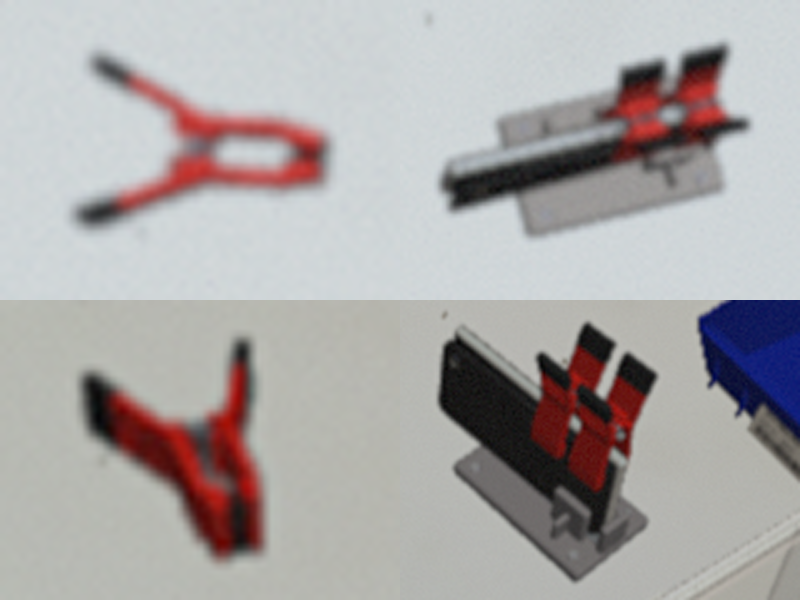

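```bash
cat > h.py <<'E'
import cv2,numpy as np
from scipy.spatial.transform import Rotation as R
def ray(d,p):
    v=np.array([(p[0]-d["cx"])/d["fx"],-(p[1]-d["cy"])/d["fy"],-1.]);return np.array(d["xyz"]),R.from_rotvec(d["orientation"]).apply(v)
def plane(d,p,z):
    o,v=ray(d,p);return o+v*(z-o[2])/v[2]
def proj(d,X):
    c=R.from_rotvec(d["orientation"]).inv().apply(np.array(X)-d["xyz"]);return np.array([d["cx"]+d["fx"]*c[0]/-c[2],d["cy"]+d["fy"]*c[1]/c[2]])
def two(d1,p1,d2,p2):
    o1,v1=ray(d1,p1);o2,v2=ray(d2,p2);A=np.array([v1,-v2]).T
    s,_,_,_=np.linalg.lstsq(A,o2-o1,rcond=None);a=o1+v1*s[0];b=o2+v2*s[1];return (a+b)/2,np.linalg.norm(a-b)
E
python3 - <<'E'
from cell import get_image
from h import *
import pickle
D={n:get_image(n) for n in("top","scene")};pickle.dump(D,open("d0.pkl","wb"))
d=D["top"];im=d["image"].astype(int)
# clip
x0,y0,x1,y1=178,217,238,262
c=im[y0:y1,x0:x1];L=c.sum(2)
sat=c.max(2)-c.min(2)
m=(((sat>60)|(L<420))*255).astype(np.uint8)
n,lab,st,ce=cv2.connectedComponentsWithStats(m)
print(st)
for r in m: print("".join("#" if v else "." for v in r))
red=((c[:,:,0]-c[:,:,1]>60)*255).astype(np.uint8)
k=1+np.argmax(st[1:,4]);P=np.argwhere(lab==k)[:,::-1]+[x0,y0]
W=np.array([plane(d,p,.011) for p in P])[:,:2]
hull=cv2.convexHull((W*1e4).astype(np.float32)).reshape(-1,2)/10
print("hull mm",hull.round(1).tolist());
E
```

```text
[[   0    0   60   45 2452]
 [  12    9   37   25  248]]
............................................................
............................................................
............................................................
............................................................
............................................................
............................................................
............................................................
............................................................
............................................................
..............###...........................................
..............#####.........................................
...............#####........................................
.................#####......................................
....................####....................................
......................####..................................
........................####................................
..........................###...............................
......
[... 1361 characters left out ...]
...................................
............................................................
............................................................
............................................................
............................................................
............................................................
hull mm [[507.79998779296875, 129.39999389648438], [461.20001220703125, 132.5], [457.0, 132.39999389648438], [457.0, 124.0], [469.20001220703125, 59.0], [473.3999938964844, 56.900001525878906], [479.79998779296875, 57.0], [481.8999938964844, 57.0], [484.0, 59.20000076293945], [486.20001220703125, 63.400001525878906], [507.79998779296875, 125.0999984741211]]
```

```bash
python3 - <<'E'
import cv2
t=cv2.imread("pics/top0.png")[165:240,325:425];cv2.imwrite("pics/ph.png",cv2.resize(t,(800,600),interpolation=cv2.INTER_NEAREST))
t=cv2.imread("pics/scene0.png")[240:360,300:460];cv2.imwrite("pics/phs.png",cv2.resize(t,(800,600),interpolation=cv2.INTER_NEAREST))
E
```

```text
(no output)
```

View pics/ph.png

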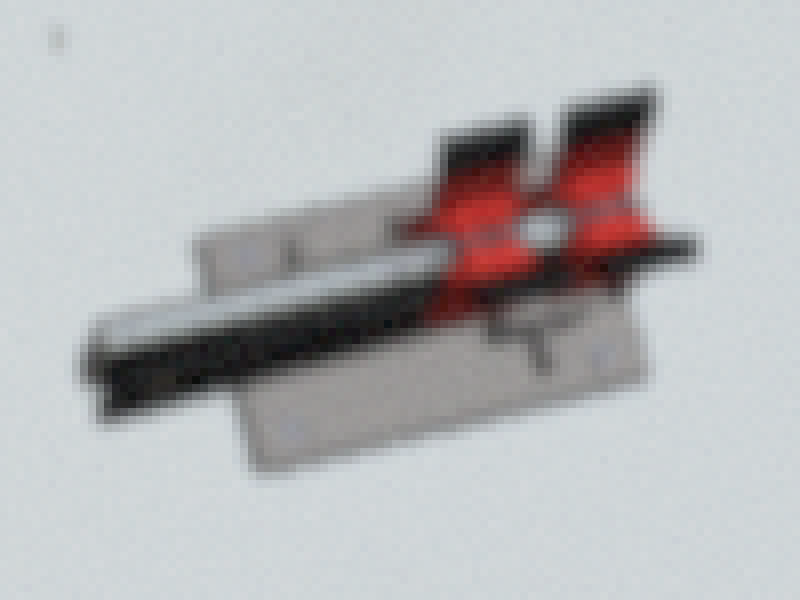

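View pics/phs.png

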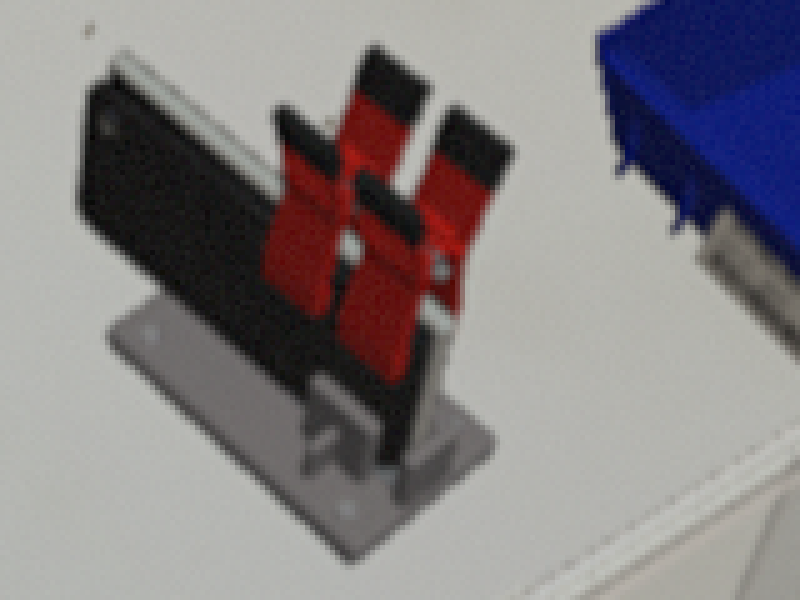

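```bash
python3 - <<'E'
from h import *
import pickle
D=pickle.load(open("d0.pkl","rb"));d=D["top"]
x0,y0,x1,y1=178,217,238,262
S=8
c=cv2.resize(d["image"][y0:y1,x0:x1],None,fx=S,fy=S,interpolation=cv2.INTER_LINEAR).astype(int)
bg=np.median(c.reshape(-1,3),0);m=(np.abs(c-bg).max(2)>65).astype(np.uint8)
n,lab,st,_=cv2.connectedComponentsWithStats(m);k=1+np.argmax(st[1:,4])
P=np.argwhere(lab==k)[:,::-1];P=(P+.5)/S-.5+[x0,y0]
W=np.array([plane(d,p,.011) for p in P])[:,:2]
mean=W.mean(0);w,V=np.linalg.eigh(np.cov((W-mean).T));a=V[:,1];a=a*(-np.sign(a[1]));b=np.array([-a[1],a[0]])
u=(W-mean)@a;v=(W-mean)@b
print("axis",a,"ang",np.arctan2(a[1],a[0]),"len",np.ptp(u),"wid",np.ptp(v),v.min(),v.max())
vm=(v.min()+v.max())/2
tip=mean+a*u.max();rear=mean+a*u.min();
# wing ends, jaw end centroid
jt=W[u>u.max()-.012].mean(0);w1=W[(u<u.min()+.008)&(v>0)].mean(0);w2=W[(u<u.min()+.008)&(v<0)].mean(0)
wm=(w1+w2)/2;ax2=(jt-wm)/np.linalg.norm(jt-wm)
print("jt",jt,"w",w1,w2,"ax2",ax2,np.arctan2(ax2[1],ax2[0]))
uc=(u.max()+u.min())/2
g=mean+a*(uc-.0375+.011)
print("grip",g,"from mean line; symmetrical",wm+ax2*.0075)
# project in scene
for nm,X in(("grip",[*g,.011]),("jt",[*(g+a*.063),.011])):print(nm,proj(D["scene"],X),proj(d,X))
# phone: silver strip in top
t=d["image"][165:240,325:425].astype(int)
cs=[]
for col in range(340,380):
    # silver bright between stand grey... print
    pass
for col in (334,335,336,337,338,340,342,346,350,356,362,368,374):
    print(col,[int(s) for s in d["image"][190:218,col].astype(int).sum(1)//3])
E
```

```text
axis [-0.01281962 -0.99991783] ang -1.583616300488679 len 0.07863388145790542 wid 0.05400285918228927 -0.023560229434362936 0.030442629747926327
jt [0.47728976 0.06206811] w [0.50666851 0.12770379] [0.45982026 0.12985358] ax2 [-0.08890718 -0.99603992] -1.6598210486833374
grip [0.47925902 0.12134851] from mean line; symmetrical [0.48257758 0.12130838]
grip [224.14896962 190.97924949] [195.47847853 239.41413974]
jt [235.50287479 209.33155808] [225.34883353 239.62883741]
334 [212, 211, 213, 213, 212, 212, 213, 212, 213, 211, 212, 213, 212, 212, 212, 211, 213, 207, 198, 188, 179, 179, 187, 200, 210, 212, 212, 212]
335 [213, 214, 212, 213, 212, 213, 212, 213, 211, 213, 212, 214, 214, 213, 212, 208, 196, 184, 167, 136, 125, 125, 146, 179, 198, 205, 209, 210]
336 [212, 212, 211, 212, 212, 211, 211, 213, 213, 214, 213, 211, 213, 212, 207, 193, 174, 147, 117, 94, 78, 77, 106, 148, 179, 181, 183, 188]
337 [213, 214, 212, 210, 213, 212, 212, 212, 211, 211, 212, 214, 213, 212, 197, 174, 153, 127, 102, 74, 59, 56, 77, 114, 136, 130, 128, 154]
338 [212, 212, 213, 212, 214, 210, 212, 212, 212, 211,
[... 477 characters left out ...]
, 123, 177, 206]
350 [212, 212, 206, 197, 172, 147, 136, 134, 139, 143, 150, 155, 163, 178, 176, 142, 93, 48, 26, 36, 30, 23, 35, 71, 132, 182, 208, 212]
356 [209, 205, 185, 160, 148, 149, 151, 150, 150, 146, 145, 162, 178, 171, 130, 83, 51, 40, 34, 31, 22, 37, 81, 119, 141, 139, 137, 135]
362 [197, 170, 151, 142, 138, 133, 127, 115, 114, 140, 169, 174, 146, 100, 60, 43, 35, 26, 22, 32, 67, 113, 140, 151, 152, 152, 151, 152]
368 [158, 148, 149, 149, 149, 146, 129, 133, 154, 175, 169, 132, 84, 45, 27, 31, 26, 33, 52, 96, 128, 150, 152, 154, 148, 150, 151, 152]
374 [145, 133, 114, 92, 87, 99, 126, 149, 156, 141, 101, 59, 37, 40, 36, 24, 43, 81, 122, 145, 154, 149, 154, 153, 150, 154, 152, 152]
```

```bash
python3 - <<'E'
from h import *
import pickle
from cell import ctrl
D=pickle.load(open("d0.pkl","rb"));d=D["top"];s=D["scene"]
g=d["image"].astype(int).sum(2)/3
pts=[];up=[]
for col in range(340,375):
    y=g[:,col]
    r=int(np.argmin(y[196:216]))+196
    # go upward from dark until >100
    r0=196+np.argmax(y[196:216]<60)
    while y[r0]<100:r0-=1
    rr=r0+(y[r0]-100)/(y[r0]-y[r0+1]);pts.append((col,rr))
B=np.array([plane(d,p,.082) for p in pts])[:,:2]
vx,vy,px,py=cv2.fitLine((B*1000).astype(np.float32),cv2.DIST_HUBER,0,.01,.01).ravel()
a=np.array([vx,vy]);a*=np.sign(a[1]);c=np.array([px,py])/1000
n=np.array([-a[1],a[0]])  # phone +y
print("phone x axis",a,np.arctan2(a[1],a[0]),"n",n,"resid",np.std((B-c)@n))
c0=c-n*.0015 # midline
# end location: scene ray onto cover outer plane near end
for p in((316,264),(316,268),(316,272)):
    o,v=ray(s,p);pt=c0+n*.011
    t=((pt-o[:2])@n)/(v[:2]@n);X=o+v*t;print("scene end",X,"along",(X[:2]-c0)@a)
for p in((337.3,205.5),(336.5,206.5)):
    X=plane(d,p,.082);print("top end",X,(X[:2]-c0)@a,(X[:2]-c0)@n)
for row in range(258,284,3): print(row,(s["image"][row,308:328].astype(int).sum(1)//3).tolist())
o=ctrl.get_obs();print(R.from_rotvec(o["ee_rot"]).as_matrix().round(3),o["ee_pos"])
print(c0)
E
```

```text
phone x axis [-0.23204097  0.972706  ] 1.8049718 n [-0.972706   -0.23204097] resid 0.0001342476908563679
scene end [ 0.52206642 -0.17788415  0.06425833] along 0.036681443834351755
scene end [ 0.52224161 -0.17861855  0.05560848] along 0.035926433400304894
scene end [ 0.5224192  -0.17936298  0.04684051] along 0.03516111246148818
top end [ 0.53758167 -0.17207988  0.082     ] 0.03872711719390414 -0.005438622680506143
top end [ 0.53558011 -0.17045594  0.082     ] 0.04077117447199046 -0.003868509606510319
258 [182, 182, 181, 182, 180, 182, 182, 182, 166, 108, 49, 24, 23, 26, 27, 27, 18, 18, 36, 67]
261 [180, 182, 182, 182, 182, 182, 183, 176, 135, 66, 18, 13, 26, 25, 25, 27, 28, 28, 30, 23]
264 [182, 182, 180, 181, 183, 183, 184, 170, 114, 47, 20, 35, 52, 50, 48, 40, 20, 21, 23, 27]
267 [181, 181, 180, 181, 183, 183, 184, 166, 96, 27, 19, 21, 26, 40, 42, 33, 25, 12, 21, 20]
270 [182, 182, 180, 181, 183, 182, 185, 165, 88, 22, 14, 24, 26, 25, 18, 19, 25, 15, 20, 25]
273 [182, 181, 181, 183, 181, 184, 176, 139, 67, 15, 26, 21, 24, 23, 15, 24, 16, 21, 17, 23]
276 [183, 182, 182, 182, 183, 184, 169, 113, 47, 15, 19, 23, 21, 16, 25, 20, 23, 21, 16, 23]
279 [183, 182, 182, 182, 182, 185, 165, 97, 32, 12, 20, 25, 26, 21, 26, 24, 23, 22, 24, 22]
282 [182, 182, 181, 183, 182, 184, 174, 138, 71, 17, 19, 23, 24, 14, 22, 25, 21, 20, 23, 18]
[[-0.     0.43   0.903]
 [-0.001  0.903 -0.43 ]
 [-1.    -0.001 -0.   ]] [0.23652501 0.49634883 0.25598302]
[ 0.54127777 -0.21101196]
```

Call:
jog_arm:
  rows:
    - [[20,-26,43,8.5,100],[40,-52,85,17,100],[60,-78,128,25.5,100],[80,-104,170,34,100],[100,-130,213,42.5,100]]

```text
t: 0.7
ee_pos: [0.3638, 0.3005, 0.1625]
ee_rot: [0.926, 1.365, -0.926]
contact_force: [0.9, 0.8, -0.4]
finger_gap: 0.0852
```

```bash
cat > go.py <<'E'
import sys
from h import *
from cell import ctrl
def go(x,y,z,yaw):
    o=ctrl.get_obs();M=R.from_rotvec(o["ee_rot"]).as_matrix();p=o["ee_pos"]
    d=M.T@(np.array([x,y,z])-p)*1000;yw=np.arctan2(M[1,1],M[0,1])
    print("pos",p.round(4),"yaw",round(yw,3),"tilt",M[2,0].round(4),"shift",d.round(1),"spin",round(np.degrees(yw-yaw),1),"gap",round(o["finger_gap"],4),"t",round(o["t"],2),"F",o["contact_force"].round(1),"T",o["wrist_torque"].round(2))
if __name__=="__main__": go(*map(float,sys.argv[1:5]))
E
python3 go.py .482 .121 .11 -.074
```

```text
pos [0.3638 0.3005 0.1625] yaw 0.379 tilt -1.0 shift [ 52.6  43.6 210.4] spin 25.9 gap 0.0852 t 0.7 F [ 0.9  0.8 -0.4] T [ 0.   -0.06  0.02]
```

Call:
jog_arm:
  rows:
    - [[10,9,43,8,100],[20,18,86,16,100],[30,27,128,24,100],[40,36,171,26,100],[40,43.6,210.4,26,100]]

```text
t: 1.2
ee_pos: [0.4823, 0.1191, 0.1215]
ee_rot: [1.264, 1.172, -1.267]
contact_force: [-0.3, 0.5, 0.4]
finger_gap: 0.0855
```

```bash
python3 go.py .482 .121 .11 -.074; python3 - <<'E'
from cell import get_image
import cv2
t=get_image("top")["image"][200:275,150:250,::-1];cv2.imwrite("pics/t1.png",cv2.resize(t,(800,600),interpolation=cv2.INTER_CUBIC))
E
```

```text
pos [0.4823 0.1191 0.1215] yaw -0.077 tilt -1.0 shift [11.5 -0.5 -1.9] spin -0.2 gap 0.0855 t 1.2 F [-0.3  0.5  0.4] T [ 0.06 -0.03 -0.02]
```

View pics/t1.png

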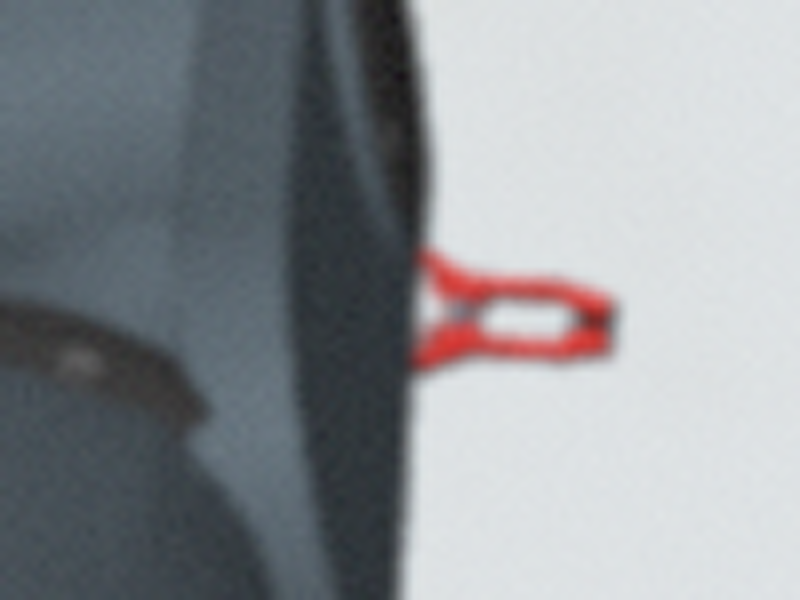

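Call:
jog_arm:
  rows:
    - [[30,-0.5,-2,0,100],[55,-0.5,-2,0,100],[75,-0.5,-2,0,100],[90,-0.5,-2,0,100],[92,-0.5,-2,0,100]]

```text
t: 1.75
ee_pos: [0.4843, 0.1175, 0.0288]
ee_rot: [1.264, 1.171, -1.268]
contact_force: [-0.2, -0.5, 0.5]
finger_gap: 0.0856
```

```bash
python3 go.py .482 .121 .028 -.074; python3 - <<'E'
from cell import get_image
import cv2
t=get_image("scene")["image"][140:260,160:320,::-1];cv2.imwrite("pics/s2.png",cv2.resize(t,(800,600),interpolation=cv2.INTER_CUBIC))
E
```

```text
pos [0.4843 0.1175 0.0288] yaw -0.078 tilt -1.0 shift [ 0.8 -2.5 -3.3] spin -0.2 gap 0.0856 t 1.75 F [-0.2 -0.5  0.5] T [-0.05  0.    0.02]
```

View pics/s2.png

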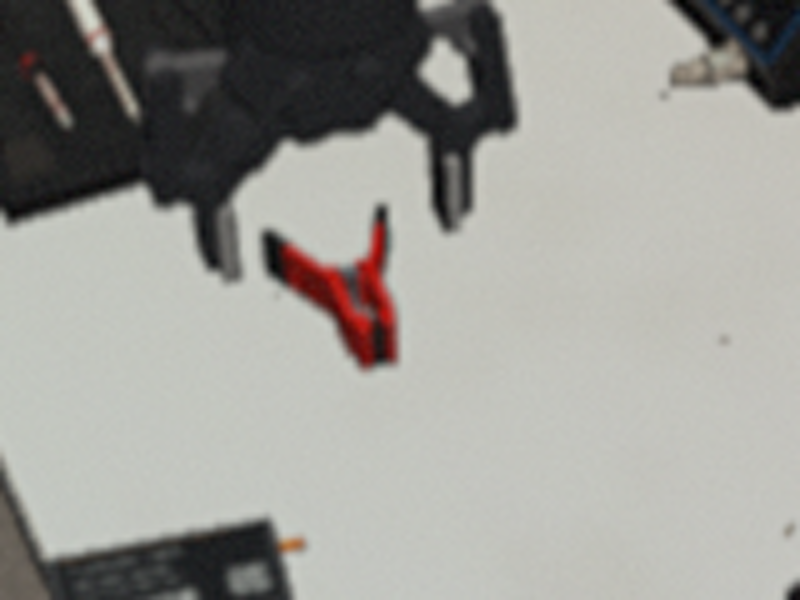

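Call:
jog_arm:
  rows:
    - [[-1,-2.5,-3.3,0,100],[-1,-2.5,-3.3,0,75],[-1,-2.5,-3.3,0,65],[-1,-2.5,-3.3,0,55],[-1,-2.5,-3.3,0,50]]
  grip_force: 50

```text
t: 2.3
ee_pos: [0.4833, 0.1213, 0.0314]
ee_rot: [1.266, 1.17, -1.266]
contact_force: [-0.7, 1.7, 7.6]
finger_gap: 0.0429
```

```bash
python3 go.py .482 .121 .028 -.074; python3 - <<'E'
from cell import get_image
import cv2
t=get_image("scene")["image"][140:260,160:320,::-1];cv2.imwrite("pics/s3.png",cv2.resize(t,(800,600),interpolation=cv2.INTER_CUBIC))
E
```

```text
pos [0.4833 0.1213 0.0314] yaw -0.078 tilt -1.0 shift [ 3.4 -1.2  0.4] spin -0.2 gap 0.0429 t 2.3 F [-0.7  1.7  7.6] T [ 0.33  0.1  -0.02]
```

View pics/s3.png

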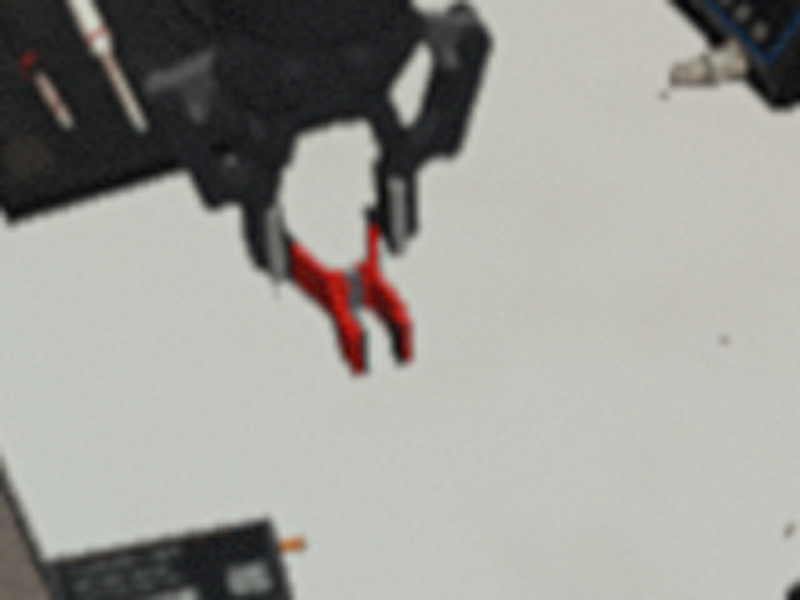

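Call:
jog_arm:
  rows:
    - [[-1,-0.5,0,0,42],[-2,-0.5,0,0,34],[-3,-0.5,0,0,26],[-3,-0.5,0,0,18],[-3,-0.5,0,0,15]]

```text
t: 2.85
ee_pos: [0.4827, 0.1213, 0.0343]
ee_rot: [1.266, 1.17, -1.266]
contact_force: [0.9, -0.3, 0.1]
finger_gap: 0.0185
```

```bash
python3 go.py .482 .121 .028 -.074; python3 - <<'E'
from cell import get_image
import cv2
t=get_image("scene")["image"][140:260,160:320,::-1];cv2.imwrite("pics/s4.png",cv2.resize(t,(800,600),interpolation=cv2.INTER_CUBIC))
E
```

```text
pos [0.4827 0.1213 0.0343] yaw -0.078 tilt -1.0 shift [ 6.3 -0.7  0.4] spin -0.2 gap 0.0185 t 2.85 F [ 0.9 -0.3  0.1] T [-0.03 -0.01  0.04]
```

View pics/s4.png

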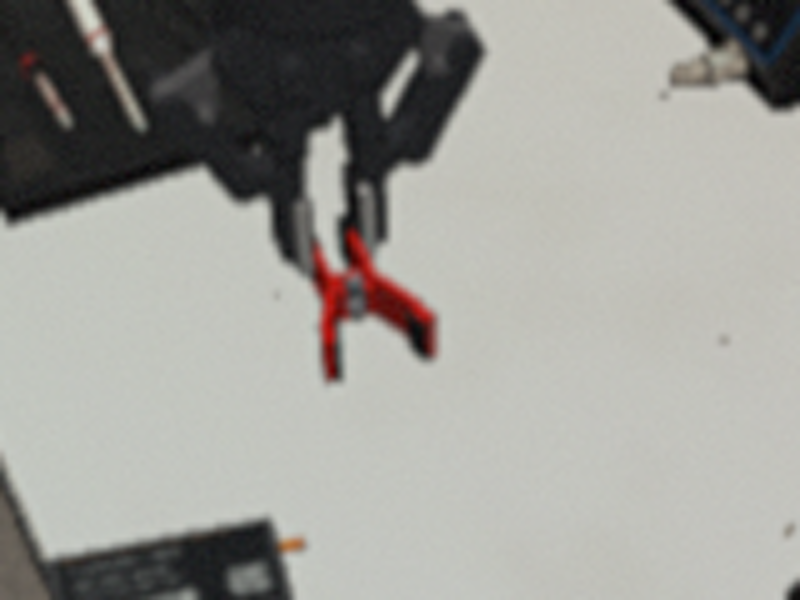

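Call:
jog_arm:
  rows:
    - [[-3,0,0,0,15],[-10,0,0,0,15],[-25,0,0,0,15],[-45,0,0,0,15],[-66,0,0,0,15]]

```text
t: 3.4
ee_pos: [0.4825, 0.1214, 0.1014]
ee_rot: [1.266, 1.17, -1.266]
contact_force: [0.3, 0.0, -0.5]
finger_gap: 0.0184
```

```bash
python3 go.py .482 .121 .1 -.074; python3 - <<'E'
from cell import get_image
import cv2,pickle
D={n:get_image(n) for n in("top","scene")};pickle.dump(D,open("d5.pkl","wb"))
t=D["scene"]["image"][120:240,160:320,::-1];cv2.imwrite("pics/s5.png",cv2.resize(t,(800,600),interpolation=cv2.INTER_CUBIC))
t=D["top"]["image"][200:275,150:250,::-1];cv2.imwrite("pics/t5.png",cv2.resize(t,(800,600),interpolation=cv2.INTER_CUBIC))
E
```

```text
pos [0.4825 0.1214 0.1014] yaw -0.078 tilt -1.0 shift [ 1.4 -0.4  0.4] spin -0.2 gap 0.0184 t 3.4 F [ 0.3  0.  -0.5] T [ 0.01 -0.01 -0.01]
```

View pics/s5.png

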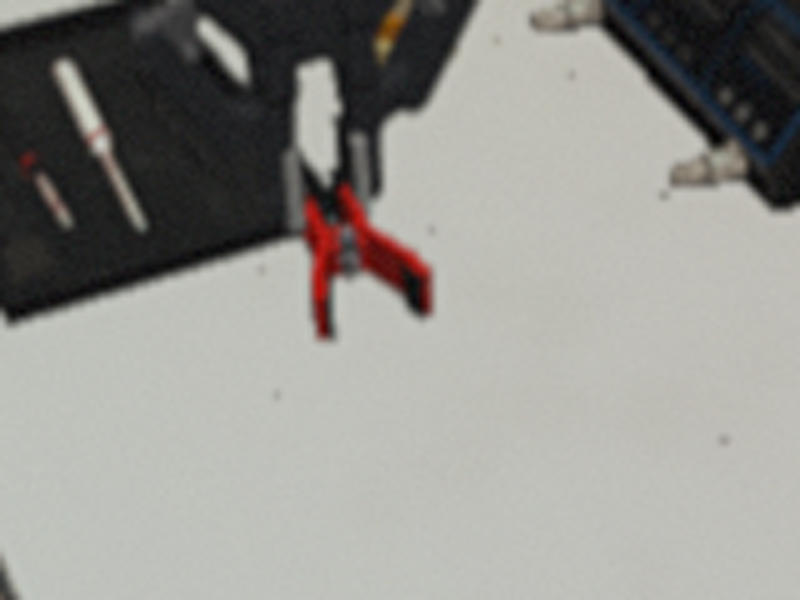

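View pics/t5.png

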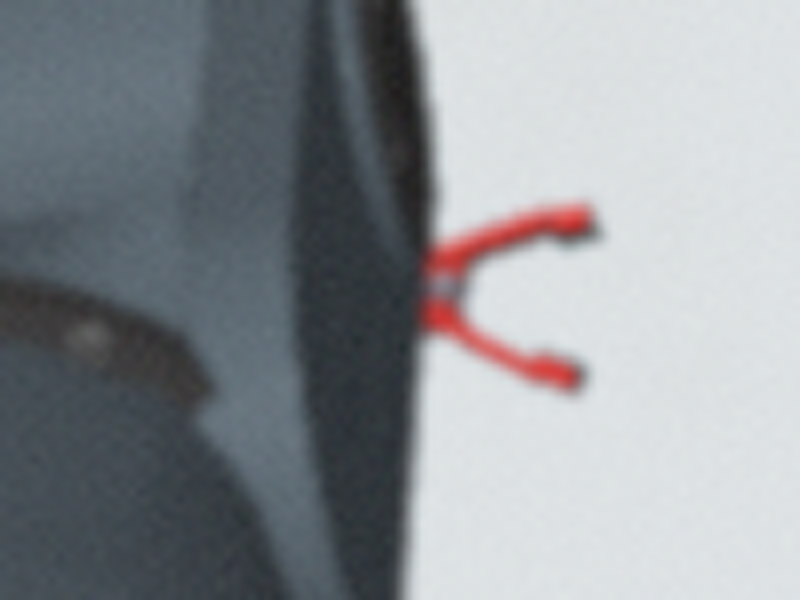

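```bash
python3 - <<'E'
from h import *
import pickle
D=pickle.load(open("d5.pkl","rb"))
A,e1=two(D["top"],(224.2,227.3),D["scene"],(245.7,178.5));B,e2=two(D["top"],(222.2,247.3),D["scene"],(224.8,184.5))
print(A,e1,B,e2,"mid",(A+B)/2,"wid",np.linalg.norm(A-B), "expected z",.1014-.0233)
m=(A+B)/2;print("dir from TCP",m-[.4825,.1214,.1014], np.arctan2(m[1]-.1214,m[0]-.4825), "jaw perp",np.arctan2(*(A-B)[[1,0]]))
E
```

```text
[0.49718426 0.051003   0.0844823 ] 0.00457016245353386 [0.45764917 0.05503775 0.08078272] 0.0037441647488118315 mid [0.47741671 0.05302038 0.08263251] wid 0.03991227735982256 expected z 0.0781
dir from TCP [-0.00508329 -0.06837962 -0.01876749] -1.644999020441747 jaw perp -0.10170277994157864
```

```bash
python3 go.py .504 -.06 .068 .234
```

```text
pos [0.4839 0.1216 0.1029] yaw -0.078 tilt -1.0 shift [ 35.1  33.9 179.5] spin -17.9 gap 0.0185 t 3.5 F [ 0.4 -0.3 -0.5] T [ 0.03 -0.01 -0.02]
```

Call:
jog_arm:
  rows:
    - [[4,5,25,-4,15],[10,12,65,-8,15],[18,21,110,-13,15],[27,29,150,-18,15],[35,34,179,-18,15]]

```text
t: 4.0
ee_pos: [0.5039, -0.0617, 0.0673]
ee_rot: [1.034, 1.308, -1.029]
contact_force: [0.6, 0.2, 0.1]
finger_gap: 0.0184
```

```bash
cat > look.py <<'E'
import sys,cv2,pickle
from cell import get_image
k=sys.argv[1]
D={n:get_image(n) for n in("top","scene")};pickle.dump(D,open(f"d{k}.pkl","wb"))
cv2.imwrite(f"pics/s{k}.png",cv2.resize(D["scene"]["image"][200:320,260:420,::-1],(800,600),interpolation=cv2.INTER_CUBIC))
cv2.imwrite(f"pics/t{k}.png",cv2.resize(D["top"]["image"][170:245,300:400,::-1],(800,600),interpolation=cv2.INTER_CUBIC))
E
python3 go.py .504 -.06 .068 .234; python3 look.py 6
```

```text
pos [ 0.5039 -0.0617  0.0673] yaw 0.238 tilt -1.0 shift [-0.7  0.5 -1.7] spin 0.2 gap 0.0184 t 4.0 F [0.6 0.2 0.1] T [0.07 0.01 0.06]
```

View pics/s6.png

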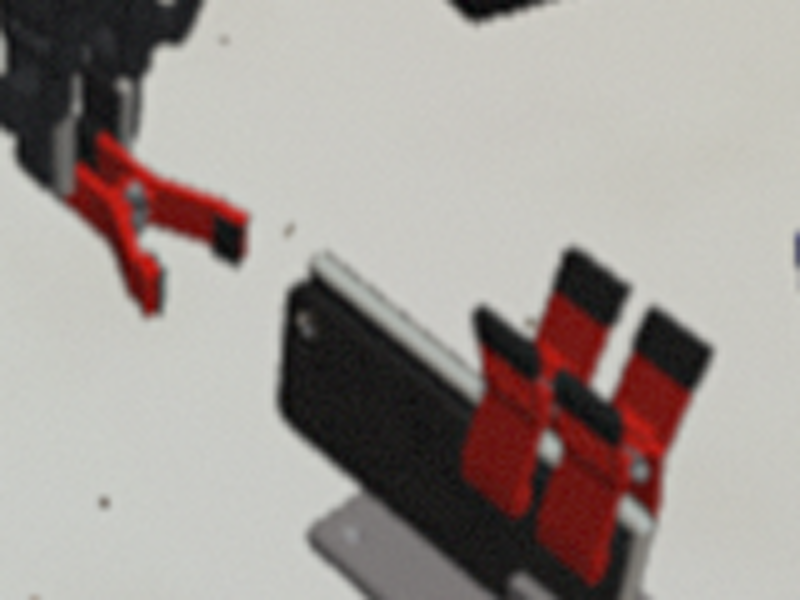

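View pics/t6.png

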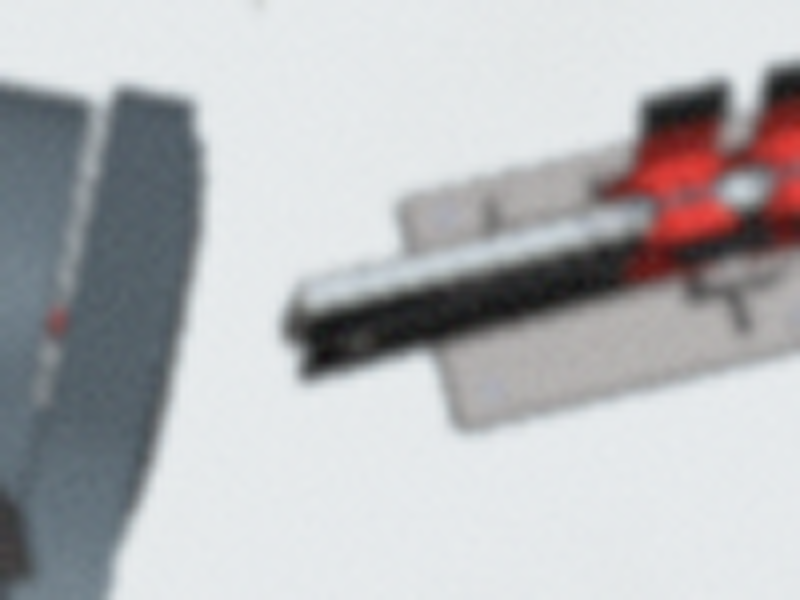

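```bash
python3 - <<'E'
from h import *
import pickle
D=pickle.load(open("d6.pkl","rb"));s=D["scene"]
end=np.array([.5327,-.175]);a=np.array([-.232,.973]);n=np.array([-.973,-.232])
for z in(.042,.047,.052):
    for p in((291,258),(308.5,248)):
        X=plane(s,p,z);print(z,X.round(4),"along",((X[:2]-end)@a).round(4),"y",((X[:2]-end)@n).round(4))
for X in([*end,.047],[*(end+n*.011),.047],[*(end-n*.0065),.082],[*(end-a*.14-n*.0065),.082]):
    p=proj(s,X);q=proj(D["top"],X);print(p,((p-[260,200])*5).round(),q,((q-[300,170])*8).round())
E
```

```text
0.042 [ 0.5025 -0.1305  0.042 ] along 0.0503 y 0.0191
0.042 [ 0.54   -0.1224  0.042 ] along 0.0495 y -0.0193
0.047 [ 0.5002 -0.1347  0.047 ] along 0.0467 y 0.0223
0.047 [ 0.5374 -0.1267  0.047 ] along 0.0459 y -0.0158
0.052 [ 0.4979 -0.1389  0.052 ] along 0.0432 y 0.0255
0.052 [ 0.5348 -0.131   0.052 ] along 0.0424 y -0.0122
[320.24950196 268.06792378] [301. 340.] [337.32586404 210.7458575 ] [299. 326.]
[315.22487234 271.25652881] [276. 356.] [338.67857598 215.90624624] [309. 367.]
[324.71607012 251.0198631 ] [324. 255.] [337.99826992 204.77872023] [304. 278.]
[392.98823439 306.27467424] [665. 531.] [406.18639195 188.26436629] [849. 146.]
```

Call:
jog_arm:
  rows:
    - [[0,0,8,0,15],[0,0,18,0,15],[0,0,28,0,15],[0,0,35,0,15],[0,0,37,0,15]]

```text
t: 4.6
ee_pos: [0.5126, -0.0989, 0.067]
ee_rot: [1.038, 1.306, -1.033]
contact_force: [-0.4, 0.0, -0.1]
finger_gap: 0.0179
```

```bash
python3 go.py .504 -.06 .068 .234; python3 look.py 7
```

```text
pos [ 0.5126 -0.0989  0.067 ] yaw 0.233 tilt -1.0 shift [ -1.1   0.6 -39.8] spin -0.1 gap 0.0179 t 4.6 F [-0.4  0.  -0.1] T [ 0.05  0.01 -0.02]
```

View pics/s7.png

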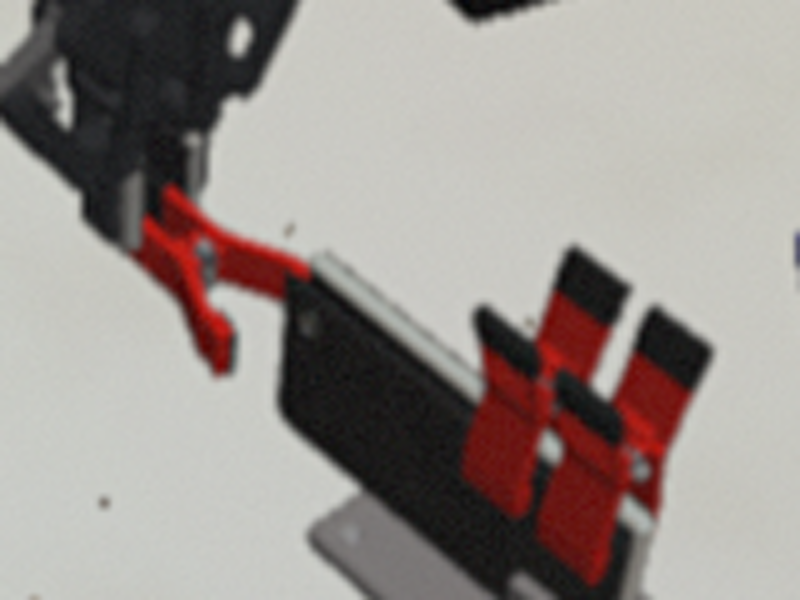

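View pics/t7.png

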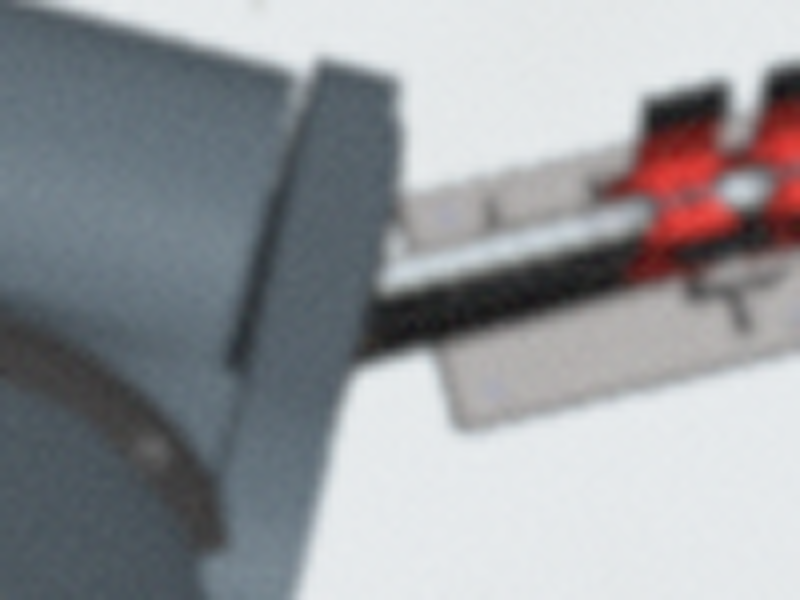

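Call:
jog_arm:
  rows:
    - [[0,0,4,0,15],[0,0,8,0,15],[0,0,12,0,15],[0,0,15,0,15],[0,0,16,0,15]]

```text
t: 5.2
ee_pos: [0.5161, -0.1143, 0.0669]
ee_rot: [1.038, 1.306, -1.034]
contact_force: [0.5, -0.3, -0.5]
finger_gap: 0.0186
```

```bash
python3 go.py .504 -.06 .068 .234; python3 look.py 8
```

```text
pos [ 0.5161 -0.1143  0.0669] yaw 0.232 tilt -1.0 shift [ -1.2   0.8 -55.7] spin -0.1 gap 0.0186 t 5.2 F [ 0.5 -0.3 -0.5] T [ 0.01  0.04 -0.04]
```

View pics/s8.png

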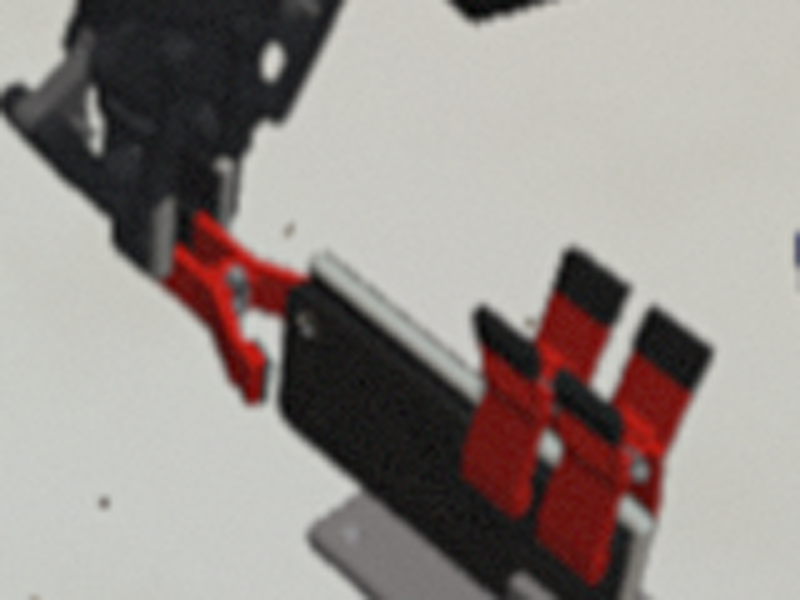

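The scene picture shows the front jaw tip near zoom (262,380), just clear of the cover edge at about (282,360). The rear jaw is already behind the frame. Next I'll check how deep the tips are.

```bash
python3 - <<'E'
from h import *
import pickle
s=pickle.load(open("d8.pkl","rb"))["scene"]
end=np.array([.5327,-.175]);a=np.array([-.232,.973]);n=np.array([-.973,-.232])
tcp=np.array([.5161,-.1143]);print("tcp along",(tcp-end)@a,"y",(tcp-end)@n)
for z in(.040,.044,.048):
    X=plane(s,(312.5,275),z);print(z,((X[:2]-end)@a).round(4),((X[:2]-end)@n).round(4))
for al in(0,-.005,-.010,-.015):
    print(al,((proj(s,[*(end+a*al+n*.019),.045])-[260,200])*5).round())
E
```

```text
tcp along 0.06291229999999998 y 0.0020693999999999504
0.04 0.0012 0.0153
0.044 -0.0013 0.0179
0.048 -0.0038 0.0204
0 [257. 372.]
-0.005 [268. 381.]
-0.01 [278. 391.]
-0.015 [289. 400.]
```

Call:
jog_arm:
  rows:
    - [[0,0.3,4,0,15],[0,0.6,8,0,15],[0,1,12,0,15],[0,1,15,0,15],[0,1,16,0,15]]

```text
t: 5.8
ee_pos: [0.5208, -0.1299, 0.0669]
ee_rot: [1.038, 1.306, -1.034]
contact_force: [-0.4, 0.3, -1.0]
finger_gap: 0.0183
```

```bash
python3 go.py .504 -.06 .068 .234; python3 look.py 9
```

```text
pos [ 0.5208 -0.1299  0.0669] yaw 0.232 tilt -1.0 shift [ -1.2  -0.2 -71.9] spin -0.1 gap 0.0183 t 5.8 F [-0.4  0.3 -1. ] T [-0.06  0.02  0.03]
```

View pics/s9.png

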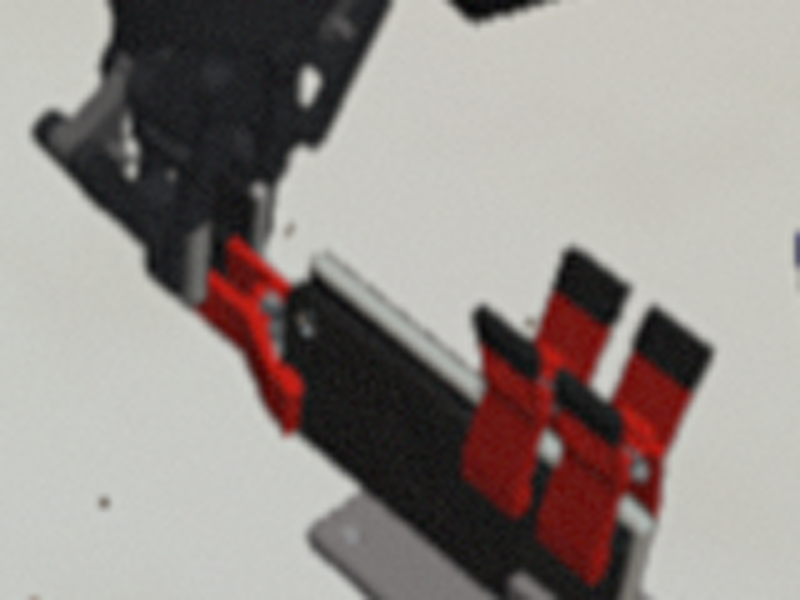

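Call:
jog_arm:
  rows:
    - [[1,0,0,0,28],[2,0,0,0,34],[3,0,0,0,42],[4,0,0,0,50],[4,0,0,0,60]]

```text
t: 6.4
ee_pos: [0.5206, -0.1295, 0.0628]
ee_rot: [1.038, 1.307, -1.034]
contact_force: [0.2, 0.4, -0.6]
finger_gap: 0.0513
```

```bash
python3 go.py .504 -.06 .068 .234; python3 look.py 10
```

```text
pos [ 0.5206 -0.1295  0.0628] yaw 0.232 tilt -1.0 shift [ -5.3  -0.1 -71.5] spin -0.1 gap 0.0513 t 6.4 F [ 0.2  0.4 -0.6] T [-0.02  0.08 -0.03]
```

View pics/s10.png

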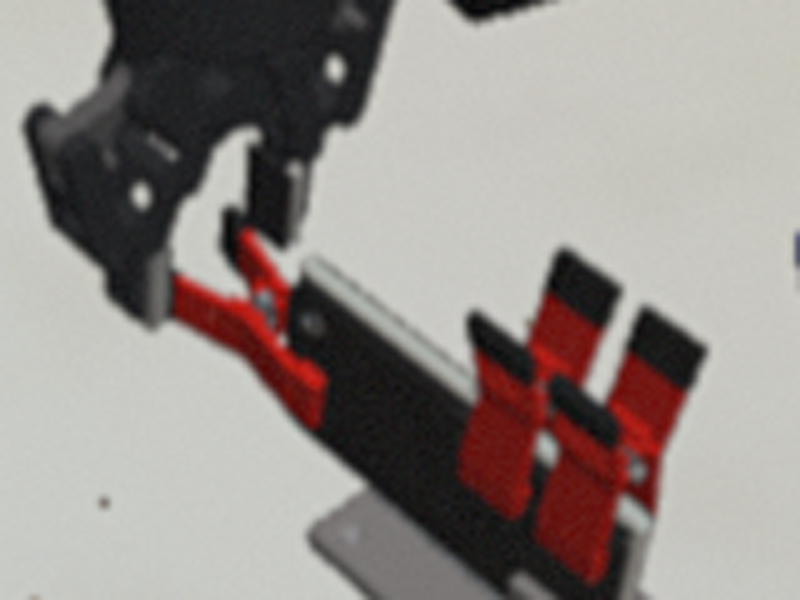

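Call:
jog_arm:
  rows:
    - [[0,0,0,0,80],[0,0,0,0,100],[0,0,0,0,100],[-8,0,0,0,100],[-25,0,0,0,100]]

```text
t: 7.0
ee_pos: [0.5199, -0.1294, 0.0877]
ee_rot: [1.038, 1.308, -1.035]
contact_force: [0.5, -0.1, 1.1]
finger_gap: 0.0857
```

Call:
jog_arm:
  rows:
    - [[-30,0,0,0,100],[-60,0,-10,0,100],[-90,0,-40,0,100],[-120,0,-80,0,100],[-140,0,-120,0,100]]

```text
t: 7.5
ee_pos: [0.4918, -0.0117, 0.2302]
ee_rot: [1.039, 1.306, -1.034]
contact_force: [0.6, 1.0, -0.5]
finger_gap: 0.0856
```

Call:
jog_arm:
  rows:
    - [[0,0,-20,0,100],[0,0,-50,0,100],[0,0,-80,0,100],[0,0,-80,0,100],[0,0,-80,0,100]]

```text
t: 8.0
ee_pos: [0.4735, 0.0664, 0.2307]
ee_rot: [1.038, 1.306, -1.033]
contact_force: [-0.2, -0.4, 0.1]
finger_gap: 0.0855
```

```bash
python3 go.py .504 -.06 .068 .234; python3 look.py 11
```

```text
pos [0.4735 0.0664 0.2307] yaw 0.233 tilt -1.0 shift [162.8  -0.3 129.9] spin -0.1 gap 0.0855 t 8.0 F [-0.2 -0.4  0.1] T [-0.02  0.02  0.04]
```

View pics/s11.png

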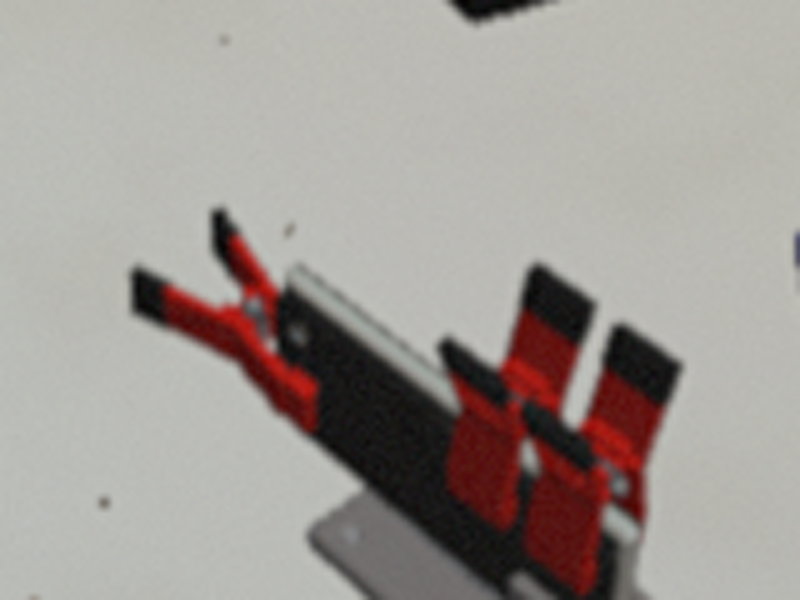

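View pics/t11.png

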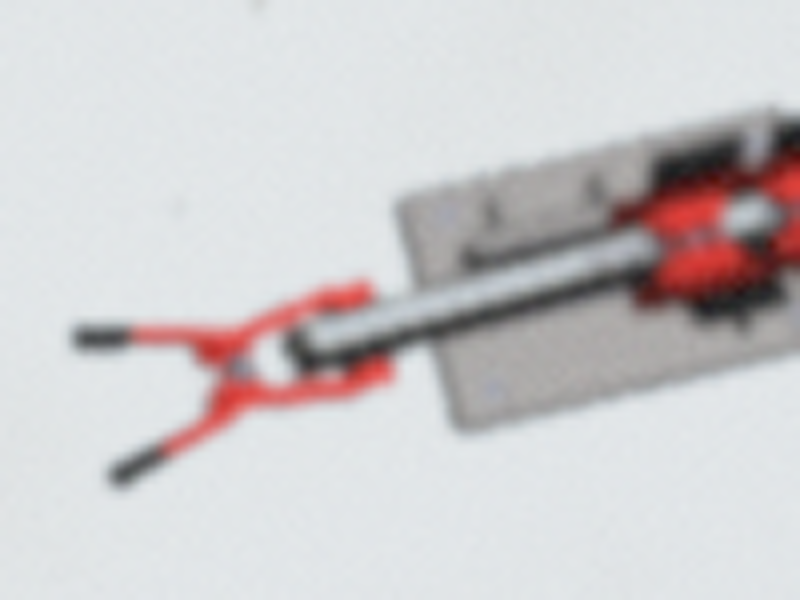

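The clip is on and the cover is shut, but the phone has leaned toward its cover side: the strip moved from zoom row ~275 to ~310 at col 400. I'll measure the lean and check whether it is still moving.

```bash
cat > tilt.py <<'E'
from h import *
import pickle,sys
from cell import get_image
def meas(d):
    g=d["image"].astype(int).sum(2)/3;pts=[]
    for col in range(350,372):
        y=g[:,col];r0=190+int(np.argmax(y[190:222]<60)) 
        # take darkest run: silver peak then fall; find last bright->dark crossing of 100
        rr=[r+(y[r]-100)/(y[r]-y[r+1]) for r in range(194,222) if y[r]>=100>y[r+1] and y[max(0,r-2):r+1].max()>140 and y[r+2]<75]
        if rr: pts.append((col,rr[-1]))
    B=np.array([plane(d,p,.082) for p in pts])[:,:2]
    a=np.array([-.232,.973]);n=np.array([-.973,-.232]);end=np.array([.5327,-.175])
    x=(B-end)@a;y=(B-end)@n
    f=np.polyfit(x,y,1);return len(pts),(np.polyval(f,[-.03,-.07])*1000).round(2),f[0].round(3)
for k in sys.argv[1:]: print(k,meas(pickle.load(open(f"d{k}.pkl","rb"))["top"]))
print("now",meas(get_image("top")))
E
python3 tilt.py 0 6 9 11; python3 look.py 12; python3 tilt.py 12
```

```text
0 (22, array([1.53, 1.52]), np.float64(0.0))
6 (22, array([1.84, 1.91]), np.float64(-0.002))
9 (4, array([-0.57,  2.13]), np.float64(-0.067))
11 (9, array([11.05,  9.52]), np.float64(0.038))
now (5, array([10.92,  9.54]), np.float64(0.035))
12 (5, array([10.95,  9.59]), np.float64(0.034))
now (6, array([11.  ,  9.61]), np.float64(0.035))
```

View pics/s12.png

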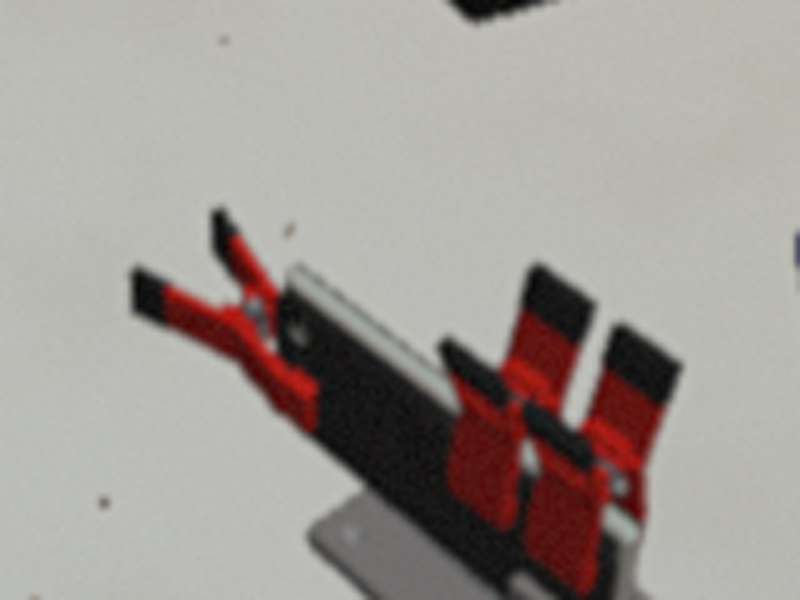

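Stable, but leaning about 0.12 rad, which is right at the limit, so it needs mending. I'll straddle the phone's top edge between the new clip and the old ones and close the parallel fingers loosely to stand it upright.

```bash
python3 - <<'E'
from h import *
import pickle
D=pickle.load(open("d12.pkl","rb"));d=D["top"];s=D["scene"]
for z in (0,.1,.2):print("bin edge",z,plane(d,(360,135),z).round(3))
end=np.array([.5327,-.175]);a=np.array([-.232,.973]);n=np.array([-.973,-.232])
# nearest old clip (top end, left): edge in top at zoom (640,265)->; wing black left edge (655,170)
for p,z in(((300+655/8,170+170/8),.135),((300+640/8,170+250/8),.08),((300+370/8,170+290/8),.05),((300+390/8,170+375/8),.05)):
    X=plane(d,p,z)[:2];print(((X-end)@a).round(4),((X-end)@n).round(4))
E
python3 go.py .5387 -.2023 .23 .234
```

```text
bin edge 0 [ 0.708 -0.232  0.   ]
bin edge 0.1 [ 0.677 -0.218  0.1  ]
bin edge 0.2 [ 0.645 -0.205  0.2  ]
-0.0801 -0.0041
-0.0831 0.0062
-0.0197 -0.0043
-0.019 0.0182
pos [0.4737 0.0656 0.2302] yaw 0.23 tilt -1.0 shift [  0.4   2.2 275.7] spin -0.2 gap 0.0855 t 8.3 F [-0.2 -0.2  0.3] T [-0.   -0.02  0.04]
```

Call:
jog_arm:
  rows:
    - [[0,0,35,0,100],[0,1,80,0,100],[0,2,125,0,100],[0,2,165,0,100],[0,2,200,0,100]]

```text
t: 8.8
ee_pos: [0.5214, -0.1312, 0.2303]
ee_rot: [1.041, 1.305, -1.036]
contact_force: [-0.1, -0.3, 0.4]
finger_gap: 0.0855
```

Call:
jog_arm:
  rows:
    - [[0,0,30,0,100],[0,0,55,0,100],[0,0,74,0,100],[0,0,75,0,100],[0,0,75,0,100]]

```text
t: 9.3
ee_pos: [0.5382, -0.2041, 0.2302]
ee_rot: [1.041, 1.305, -1.036]
contact_force: [-0.0, 0.2, -1.2]
finger_gap: 0.0855
```

```bash
python3 go.py .5387 -.2023 .088 .234
```

```text
pos [ 0.5382 -0.2041  0.2302] yaw 0.228 tilt -1.0 shift [142.2   0.3  -1.7] spin -0.3 gap 0.0855 t 9.3 F [-0.   0.2 -1.2] T [ 0.04 -0.04  0.01]
```

Call:
jog_arm:
  rows:
    - [[25,0,-1.5,0,100],[60,0,-1.5,0,100],[90,0,-1.5,0,100],[105,0,-1.5,0,100],[115,0,-1.5,0,100]]

```text
t: 9.8
ee_pos: [0.5382, -0.2018, 0.1144]
ee_rot: [1.041, 1.307, -1.036]
contact_force: [-0.6, -0.1, -0.4]
finger_gap: 0.0856
```

```bash
python3 go.py .5387 -.2023 .088 .234; python3 look.py 13
```

```text
pos [ 0.5382 -0.2018  0.1144] yaw 0.229 tilt -1.0 shift [26.4  0.2  0.6] spin -0.3 gap 0.0856 t 9.8 F [-0.6 -0.1 -0.4] T [0.01 0.04 0.04]
```

View pics/s13.png

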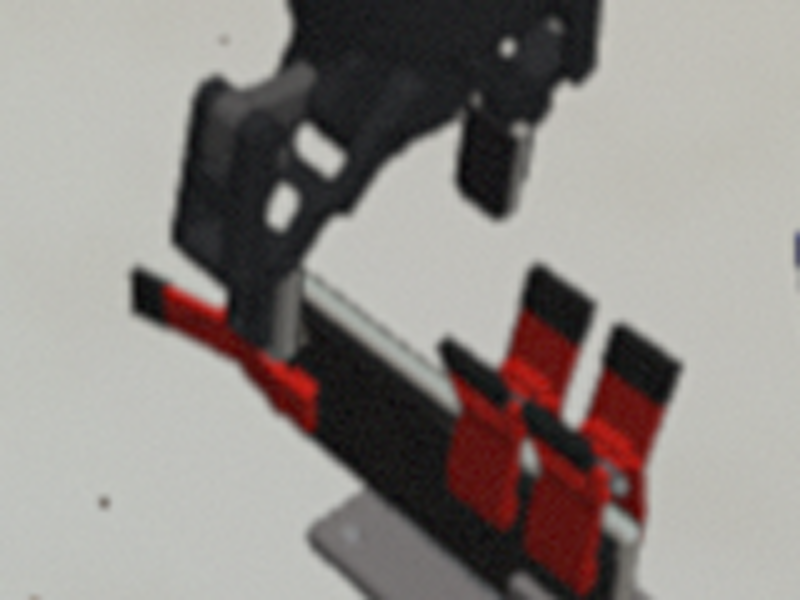

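Call:
jog_arm:
  rows:
    - [[8,0,0,0,100],[16,0,0,0,85],[22,0,0,0,70],[24,0,0,0,60],[24,0,0,0,50]]
  grip_force: 20

```text
t: 10.4
ee_pos: [0.5383, -0.2021, 0.0906]
ee_rot: [1.041, 1.307, -1.036]
contact_force: [0.4, 0.1, 0.0]
finger_gap: 0.0431
```

Call:
jog_arm:
  rows:
    - [[0,0,0,0,45],[0,0,0,0,41],[0,0,0,0,38],[0,0,0,0,35],[0,0,0,0,32]]

```text
t: 10.9
ee_pos: [0.5383, -0.2021, 0.0906]
ee_rot: [1.041, 1.307, -1.036]
contact_force: [-0.5, 0.1, 0.2]
finger_gap: 0.0272
```

```bash
python3 go.py .5387 -.2023 .088 .234; python3 look.py 14
```

```text
pos [ 0.5383 -0.2021  0.0906] yaw 0.229 tilt -1.0 shift [2.6 0.3 0.3] spin -0.3 gap 0.0272 t 10.9 F [-0.5  0.1  0.2] T [ 0.02 -0.05  0.03]
```

View pics/s14.png

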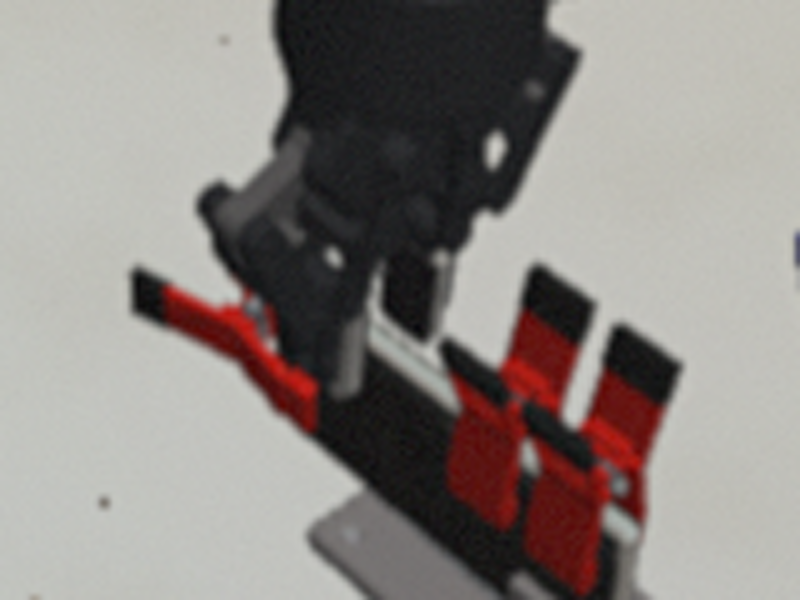

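Call:
jog_arm:
  rows:
    - [[0,0,0,0,29],[0,0,0,0,27],[0,0,0,0,25],[0,0,0,0,23],[0,0,0,0,22]]

```text
t: 11.5
ee_pos: [0.5383, -0.2021, 0.0906]
ee_rot: [1.041, 1.307, -1.036]
contact_force: [0.5, 0.1, -0.1]
finger_gap: 0.0184
```

```bash
python3 go.py .5387 -.2023 .088 .234; python3 look.py 15
```

```text
pos [ 0.5383 -0.2021  0.0906] yaw 0.229 tilt -1.0 shift [2.6 0.3 0.3] spin -0.3 gap 0.0184 t 11.5 F [ 0.5  0.1 -0.1] T [ 0.02 -0.01 -0.03]
```

View pics/s15.png

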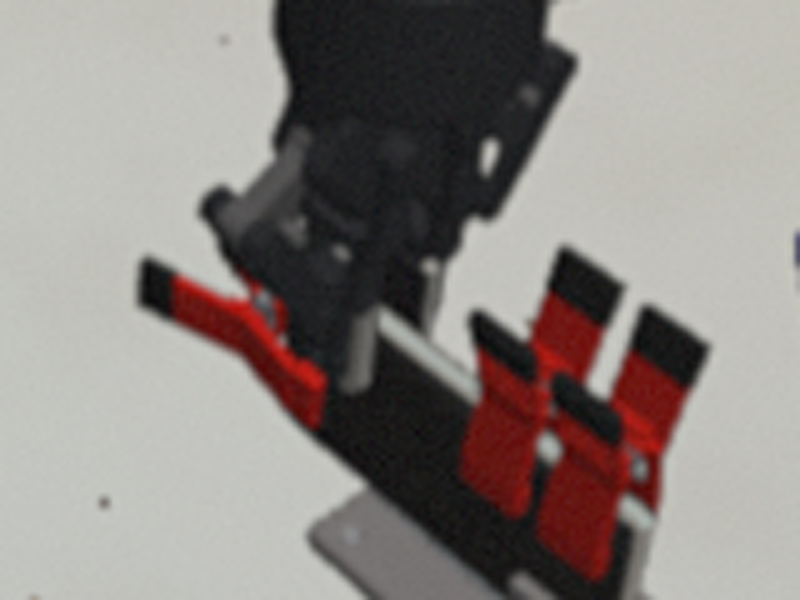

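Call:
jog_arm:
  rows:
    - [[0,0,0,0,21],[0,0,0,0,20],[0,0,0,0,19],[0,0,0,0,18],[0,0,0,0,18]]

```text
t: 12.1
ee_pos: [0.5383, -0.2021, 0.0906]
ee_rot: [1.041, 1.307, -1.036]
contact_force: [-0.0, -0.1, -0.6]
finger_gap: 0.016
```

```bash
python3 go.py .5387 -.2023 .088 .234; python3 look.py 16
```

```text
pos [ 0.5383 -0.2021  0.0906] yaw 0.229 tilt -1.0 shift [2.6 0.3 0.3] spin -0.3 gap 0.016 t 12.1 F [-0.  -0.1 -0.6] T [-0.06  0.03 -0.03]
```

View pics/s16.png

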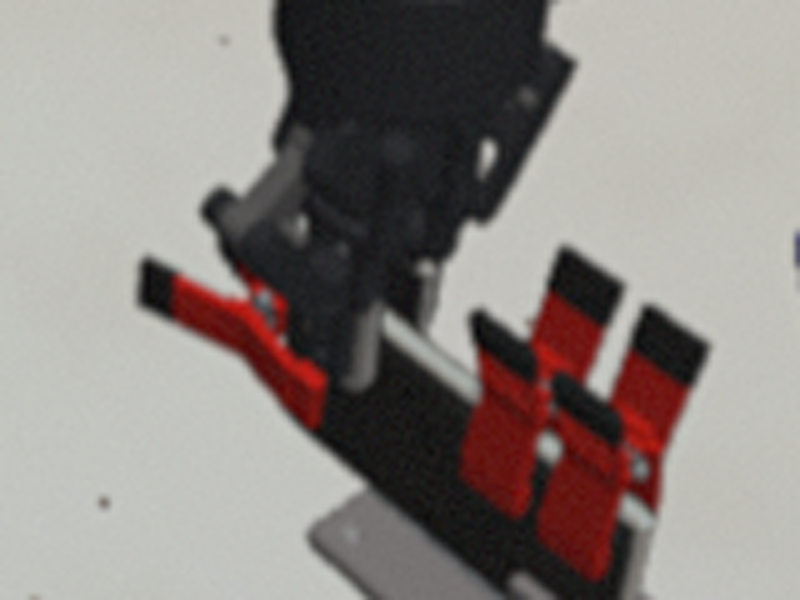

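Call:
jog_arm:
  rows:
    - [[0,0,0,0,22],[0,0,0,0,30],[0,0,0,0,45],[0,0,0,0,65],[0,0,0,0,85]]

```text
t: 12.7
ee_pos: [0.5383, -0.2021, 0.0906]
ee_rot: [1.041, 1.307, -1.036]
contact_force: [0.3, 0.4, -0.2]
finger_gap: 0.0662
```

```bash
python3 go.py .5387 -.2023 .088 .234; python3 look.py 17
```

```text
pos [ 0.5383 -0.2021  0.0906] yaw 0.229 tilt -1.0 shift [2.6 0.3 0.3] spin -0.3 gap 0.0662 t 12.7 F [ 0.3  0.4 -0.2] T [-0.04  0.01  0.03]
```

View pics/s17.png

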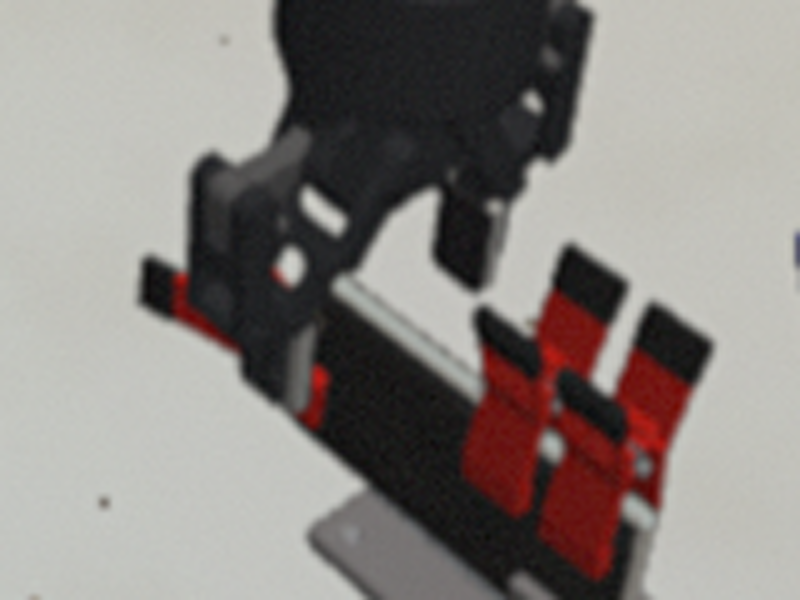

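Call:
jog_arm:
  rows:
    - [[0,0,0,0,90],[-6,0,0,0,95],[-18,0,0,0,100],[-36,0,0,0,100],[-60,0,0,0,100]]

```text
t: 13.3
ee_pos: [0.5379, -0.202, 0.1516]
ee_rot: [1.041, 1.307, -1.037]
contact_force: [-0.4, 0.1, 1.1]
finger_gap: 0.0855
```

Call:
jog_arm:
  rows:
    - [[-30,0,0,0,100],[-60,0,0,0,100],[-85,0,-20,0,100],[-90,0,-60,0,100],[-90,0,-100,0,100]]

```text
t: 13.8
ee_pos: [0.515, -0.1041, 0.244]
ee_rot: [1.043, 1.304, -1.036]
contact_force: [-0.3, 1.1, -0.4]
finger_gap: 0.0853
```

Call:
jog_arm:
  rows:
    - [[0,0,-40,0,100],[0,0,-80,0,100],[0,0,-120,0,100],[0,0,-150,0,100],[0,0,-150,0,100]]

```text
t: 14.3
ee_pos: [0.4803, 0.0446, 0.245]
ee_rot: [1.041, 1.304, -1.033]
contact_force: [-0.2, -0.0, 0.3]
finger_gap: 0.0857
```

```bash
python3 go.py .5387 -.2023 .088 .234; python3 look.py 18; python3 tilt.py 18
```

```text
pos [0.4803 0.0446 0.245 ] yaw 0.231 tilt -1.0 shift [157.1  -0.7 253.6] spin -0.2 gap 0.0857 t 14.3 F [-0.2 -0.   0.3] T [ 0.03 -0.    0.01]
18 (22, array([3.11, 1.7 ]), np.float64(0.035))
now (22, array([3.6 , 2.27]), np.float64(0.033))
```

View pics/s18.png

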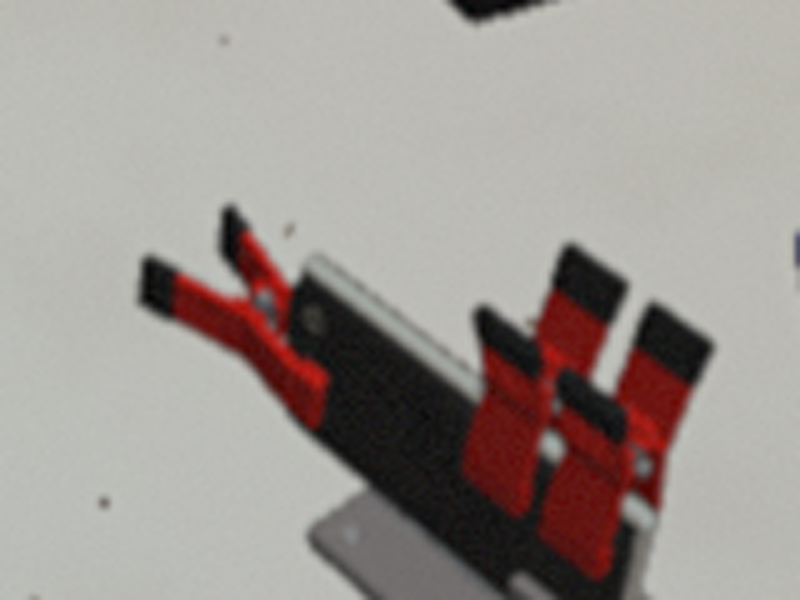

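View pics/t18.png

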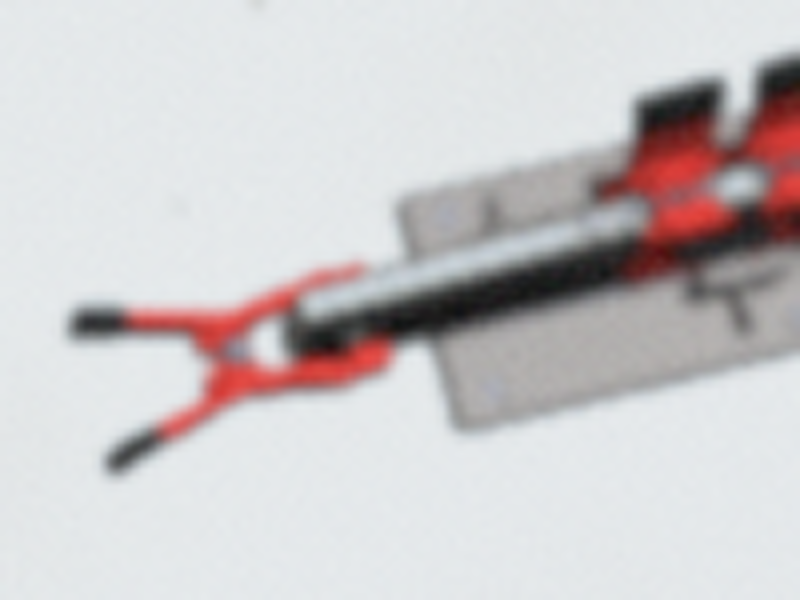

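```bash
for i in 1 2 3 4 5 6; do python3 tilt.py; done
```

```text
now (22, array([3.62, 2.2 ]), np.float64(0.036))
now (22, array([3.36, 1.96]), np.float64(0.035))
now (22, array([3.1 , 1.71]), np.float64(0.035))
now (22, array([3.45, 2.05]), np.float64(0.035))
now (22, array([3.6 , 2.21]), np.float64(0.035))
now (22, array([3.51, 2.09]), np.float64(0.035))
```

Call:
jog_arm:
  rows:
    - [[0,0,0,0,100],[0,0,0,0,100],[0,0,0,0,100],[0,0,0,0,100],[0,0,0,0,100]]

```text
t: 15.25
ee_pos: [0.4812, 0.0415, 0.2438]
ee_rot: [1.043, 1.303, -1.037]
contact_force: [-0.2, -0.3, -0.7]
finger_gap: 0.0852
```

Call:
jog_arm:
  rows:
    - [[0,0,0,0,100],[0,0,0,0,100],[0,0,0,0,100],[0,0,0,0,100],[0,0,0,0,100]]

```text
t: 15.75
ee_pos: [0.4812, 0.0415, 0.2438]
ee_rot: [1.043, 1.303, -1.037]
contact_force: [-0.7, -0.5, 1.4]
finger_gap: 0.0856
```

Call:
jog_arm:
  rows:
    - [[0,0,0,0,100],[0,0,0,0,100],[0,0,0,0,100],[0,0,0,0,100],[0,0,0,0,100]]

```text
t: 16.25
ee_pos: [0.4813, 0.0414, 0.2438]
ee_rot: [1.043, 1.303, -1.037]
contact_force: [0.1, -0.1, -0.9]
finger_gap: 0.0853
```

```bash
for i in 1 2 3 4 5 6; do python3 tilt.py; done; python3 look.py 19
```

```text
now (22, array([3.16, 1.76]), np.float64(0.035))
now (22, array([3.35, 1.97]), np.float64(0.035))
now (22, array([3.39, 2.01]), np.float64(0.034))
now (22, array([3.27, 1.84]), np.float64(0.036))
now (22, array([3.18, 1.76]), np.float64(0.036))
now (22, array([3.37, 1.99]), np.float64(0.034))
```

View pics/s19.png

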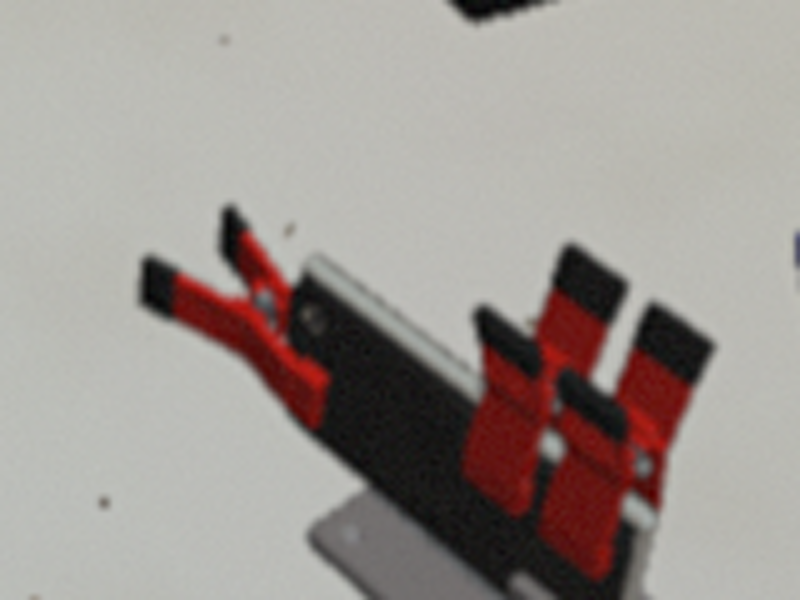

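```bash
python3 - <<'E'
from h import *
import pickle
D=pickle.load(open("d19.pkl","rb"));d=D["top"]
cv2.imwrite("pics/t19.png",cv2.resize(d["image"][170:245,300:400,::-1],(800,600),interpolation=cv2.INTER_CUBIC))
im=d["image"].astype(int);end=np.array([.5327,-.175]);a=np.array([-.232,.973]);n=np.array([-.973,-.232])
P=[(x,y) for y in range(195,240) for x in range(305,352) if im[y,x,0]-im[y,x,1]>60]
W=np.array([plane(d,p,.05)[:2] for p in P])-end
u=W@a;v=W@n
print("red along",u.min(),u.max());t=u<u.min()+.011
print("jaw v",v[t].min(),v[t].max(),"pin v",v[(u>.01)&(u<.02)].mean())
E
```

```text
red along -0.019589039062744534 0.04226296454552278
jaw v -0.011338653189654744 0.015120331348286086 pin v 0.002666656205425371
```

Call:
jog_arm:
  rows:
    - [[0,0,0,0,100],[0,0,0,0,100],[0,0,0,0,100],[0,0,0,0,100],[0,0,0,0,100]]

```text
t: 17.15
ee_pos: [0.4813, 0.0415, 0.2439]
ee_rot: [1.043, 1.303, -1.037]
contact_force: [-0.5, 0.3, -0.3]
finger_gap: 0.0852
```

Call:
jog_arm:
  rows:
    - [[0,0,0,0,100],[0,0,0,0,100],[0,0,0,0,100],[0,0,0,0,100],[0,0,0,0,100]]

```text
t: 17.65
ee_pos: [0.4813, 0.0415, 0.2438]
ee_rot: [1.043, 1.303, -1.037]
contact_force: [0.4, 1.0, 0.3]
finger_gap: 0.0854
```

Call:
jog_arm:
  rows:
    - [[0,0,0,0,100],[0,0,0,0,100],[0,0,0,0,100],[0,0,0,0,100],[0,0,0,0,100]]

```text
t: 18.15
ee_pos: [0.4813, 0.0415, 0.2438]
ee_rot: [1.043, 1.303, -1.037]
contact_force: [0.6, -0.1, 0.5]
finger_gap: 0.0854
```

```bash
for i in 1 2 3 4; do python3 tilt.py; done; python3 -c "
from cell import job
print(job.close_job())"
```

```text
now (22, array([3.25, 1.86]), np.float64(0.035))
now (22, array([3.19, 1.87]), np.float64(0.033))
now (22, array([3.3 , 1.91]), np.float64(0.035))
now (22, array([3.34, 1.92]), np.float64(0.035))
the job is handed in; nothing more can be done
None
```

The spare clip is on the free end of the phone with the cover shut, and I handed the job in at about 18.4 s. The hand-in gave no verdict. I squeezed the clip open on the bench, brought it straight on to the short end and let go.

**What went wrong:** after the release the phone leaned toward its cover side by about 0.12 rad, right at the limit. I straddled its top edge with the fingers, closed them loosely until it stood up again, and backed off.

**Last checks, all from the cameras:**
- **Clip:** the jaw tips are about 20 mm in, so the pads are about 14 mm in. The clip's axis is within about 2 mm of the middle, and its height looks roughly central, though I did not measure that after letting go.
- **Cover:** it looks shut in both views; I did not measure the remaining gap.
- **Phone:** it stands upright in its stand. Its top edge is within about 2 mm of where it started, with a slight 0.035 rad turn in the stand. The small rocking from the straightening had died to about 0.1 mm before hand-in.
- **Robot:** the gripper is well clear and touches nothing.

**Disagreement:** the clip sat about 9 mm farther forward in the fingers than planned, probably pushed forward by the squeeze. I allowed for this when bringing it on.

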